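One drink token for the next guest

TASK

Press the red plunger of the drink-token dispenser all the way down once and let it spring back up, so that a single orange token slides out. Then push that token along the table with the fingertips until it lies wholly on the green spot. Do not pick the token up, leave the other tokens in the dispenser, and do not disturb the other things on the table.

Things in the scene. Friction and masses are not known exactly. Their poses are not given: they have to be found in the camera images.
- plunger (a joint): the dispenser's plunger: 0 up (rest), grows as it is pressed straight down, 0.030 m fully down. A spring pushes it back up: about 4.5 N to start it, 9 N fully down. It drives a hidden flat blade 2.25 times as far, so one full press pushes the bottom token 64 mm out of the outlet; partial presses leave it stuck in the slot
- plunger_top (a point): centre of the top face of the plunger's round red cap (34 mm across, 8 mm thick), 80 mm above the table at rest, moves with the cap
- dispenser: blue token dispenser fixed to the table. Origin on the table under the centre of its square token well (43.5 mm inside, 52 mm outside, rim 46 mm high, open top); its -x axis points out of the outlet, a slot 15 mm high in the front face (26 mm from the origin), roughly towards the robot; a 40 mm high body, 52 mm wide, runs back along +x to 114 mm, with the plunger at x = +65 mm
- token_a: bottom token of the stack, the one that one press ejects: orange round disc 40 mm across, 12 mm thick, about 20 g, yellow inner circle on top; origin at the centre of its underside. Ejected, it lies flat on the table about 64 mm (more if pressed fast) from the dispenser's origin along -x, 18 mm clear of the front face once the plunger is up
- token_b: second token of the stack, same disc, origin 12 mm above the table at the start; drops to the table when the plunger comes up; must stay in the well
- token_c: third (top) token, same disc, origin 24 mm above the table at the start; must stay in the well
- green_spot: green disc printed flat on the table, 100 mm across, no thickness to bump into; origin at its centre. It lies to the left or the right of the dispenser and nearer the robot
- blue_spot: the same in blue, on the other side; not for this guest. origin at its centre
- rose_bottle: amber wine bottle with red label, standing, 74 mm across, 300 mm tall, origin under its foot; leave alone
- green_bottle: green wine bottle with yellow label, standing, 74 mm across, 300 mm tall, origin under its foot; leave alone
- tumbler: clear drinking cup, 68 mm across, 85 mm tall, origin under its foot; leave alone
- biscuit_bowl: white bowl of biscuits, 160 mm across, 45 mm high, origin under its foot; leave alone
- level: yellow spirit level on edge, 240 mm along its y, 24 mm thick, 45 mm high, origin under its centre; leave alone
- pencil: flat carpenter's pencil lying along its x, 170 x 14 x 8 mm, origin under its centre; leave alone
- phone: black phone lying flat, 150 mm along its x, 73 mm wide, 9 mm thick, origin under its centre; leave alone
- scraper: grey plastic scraper card lying flat, 75 x 100 x 6 mm, origin under its centre; leave alone
Not all that is in view belongs to the job. What is shaped like the token_c but black is not meant.

How it is judged:
By the outcome, as a careful person would: the job done as asked, in the order asked, and still so for the second after the job is handed in, with the robot touching nothing.
It also fails if it takes over 69 s, if anything falls off the work surface, if the arm or the gripper's body presses on something with over 40 N, if the wrist force passes 120 N, or if a joint passes its speed limit or range.

ROBOT

A 7-joint arm with a two-finger parallel gripper is mounted at the origin on the work surface. World frame = base frame: x ahead of the robot, y to its left, z up, the work surface at z = 0. Lengths are in m, angles in rad, forces in N, time in s.
With the tool pointing down it reaches from about 0.35 to 0.9 m from the base axis. Payload 8.1 kg.
Tool frame: the origin (TCP) lies on the centre line of the jaws, within the pads' length; the fingertips stand 17 mm ahead of it and the grasp point (between the pads) lies 2 mm behind it; z points along the fingers, y is the direction in which the jaws open and shut (so a half turn about z gives the same grasp; the last joint's range is limited). The gripper opens to 92 mm and grips with 3 to 60 N. Pads are 19 mm wide; open, the fingers measure 130 mm over their backs; the gripper's body (75 mm by 190 mm) begins 47 mm behind the grasp point.
Start: joints at [1.126, 0.434, 0.025, 1.573, -0.012, 1.134, -0.075], TCP at [0.209, -0.589, 0.244] pointing down, gripper open.
Joint ranges: [-2.62, 2.62], [-0.44, 2.09], [-1.27, 1.32], [0.08, 2.57], [-1.32, 4.46], [0.12, 2], [-2.74, 2.74]. Speed limits (rad/s): [2.22, 2.22, 3.01, 3.01, 3.14, 3.14, 3.14].

INTERFACE

Orientations are given as a rotation vector (axis times angle).
In Python, from cell import arm, imaging, job gives the robot as it stands.
- The arm moves only by the tool jog_arm, never from a script. Its argument "moves" is a list of rows, each an object with "fingers": the closure, from -1 (fully open) to 1 (shut); "xyz": the shift along the tool's x, y, z in cm, a list of three; "angular": the turn, a rotation vector about the tool's x, y, z in rad, a list of three. In form: [{"fingers": fingers, "xyz": [dx, dy, dz], "angular": [ax, ay, az]}, ...]. A call has 1 to 12 rows; each row is the pose to reach, as a shift and turn from the pose commanded when the call began, along the tool's axes at that moment; what a row does not reach only later rows make up. A row lasts 1/8 s, in which the tool goes at most 62.5 mm and 10.7 degrees, less where a joint would pass 70% of its speed; a pose out of reach is approached as far as the arm can. A call with a gripper value outside its range is refused whole. The fingers move at their own pace and stop on an object; "grip_force" is the grip in N (left out, the last holds). Time passes only in rows, so rows that repeat a pose let the fingers close. It gives the time, the measured TCP pose, the force and the opening at its end, in the units of the state.
- arm.observe(): the state, without advancing time (a new reading comes with each control period).
- imaging.get_image(name): name is "scene" or "top"; returns the picture (384x512x3 uint8, red, green, blue); there is no depth.
- imaging.camera_params(name): a dict with "fx", "fy", "cx", "cy" (pixels), "dist" ([k1, k2, p1, p2, k3] as OpenCV has them; the pictures are not rectified), "rvec" (rotation vector, rad) and "tvec" (3), from world to camera coordinates, as OpenCV has them. Camera axes: x right, y down, z forward; pixel columns grow to the right and rows downward; lengths in m; the calibration is good to about 2 mm. A picture is of the moment at which its call begins. camera_params takes no time and is no camera call.
- job.sign_off(): hands the job in, once; it reports no verdict.
The state is a dict: "clock": time; "joints": joint angles; "dq": joint speeds; "joint_efforts": joint torques, N m; "position": TCP position; "ee_rot": TCP orientation; "force": force on the tool from outside, world axes, zero at the start; "ft_torque": the same for the moment, N m; "width": opening from 0.0 (shut) to 1.0 (fully open).
Only numpy, scipy, OpenCV 4.12 (cv2) and the standard library are available. Lean on these libraries where they do the work, as an engineer would, in place of code of your own. Each camera call takes 0.05 s, during which the arm holds its last target. There are 200 camera calls.

## Working session

There is one attempt and no reset: what is moved stays moved. The work goes in short steps, Python scripts to look and compute and a tool call to move; the robot and the scene stay as the last step left them, time stands still between calls to the robot, and variables do not carry over. Pictures are saved under pics/ and viewed, about 8 in all and at most 12, crops included, and the job is handed in when it is done.

Besides the shell and the picture viewer there is one more tool, called after "Request:" as a command line: name --argument value ..., lists and objects as JSON in quotes. jog_arm: Moves the arm, as the interface text tells. Its arguments: {"type":"object","properties":{"moves":{"type":"array"},"grip_force":{"type":"number"}},"required":["moves"]}

```bash
mkdir -p pics; cat > h.py <<'E'
import numpy as np, cv2
from cell import arm, imaging, job
def ray(name,uv,z=0.0):
    p=imaging.camera_params(name); K=np.array([[p['fx'],0,p['cx']],[0,p['fy'],p['cy']],[0,0,1]])
    R=cv2.Rodrigues(np.array(p['rvec'],float))[0]; t=np.array(p['tvec'],float).ravel()
    n=cv2.undistortPoints(np.array([[uv]],float),K,np.array(p['dist'],float)).ravel()
    d=R.T@np.array([n[0],n[1],1]); c=-R.T@t
    return c+d*(z-c[2])/d[2]
def proj(name,X):
    p=imaging.camera_params(name); K=np.array([[p['fx'],0,p['cx']],[0,p['fy'],p['cy']],[0,0,1]])
    return cv2.projectPoints(np.array(X,float).reshape(-1,3),np.array(p['rvec'],float),np.array(p['tvec'],float),K,np.array(p['dist'],float))[0].reshape(-1,2)
def save(name,f):
    im=imaging.get_image(name); cv2.imwrite(f,im[:,:,::-1]); return im
E
python3 - <<'E'
from h import *
a=save('top','pics/t1.png');b=save('scene','pics/s1.png')
cv2.imwrite('pics/t1.png',cv2.resize(a[:,:,::-1],(800,600)))
cv2.imwrite('pics/s1.png',cv2.resize(b[:,:,::-1],(800,600)))
np.save('t1.npy',a);np.save('s1.npy',b)
print(arm.observe())
E
```

```text
{'clock': 0.1, 'joints': array([ 1.12637457,  0.43515173,  0.02496324,  1.57396794, -0.01159738,
        1.13399618, -0.07510531]), 'dq': array([ 0.0012907 , -0.00151972, -0.00104923, -0.0002197 ,  0.00182631,
       -0.00064295, -0.00226482]), 'joint_efforts': array([ 2.73261830e-03, -6.69122529e+01,  9.87694748e-01, -3.15146077e+01,
       -6.06201449e-02,  3.74339777e-02,  1.27298637e-05]), 'position': array([ 0.20932198, -0.5884649 ,  0.24303905]), 'ee_rot': array([-3.09452520e+00, -5.33996924e-01,  5.58328327e-04]), 'force': array([1.94247061, 0.32651632, 0.13992505]), 'ft_torque': array([-0.00105281,  0.0006287 , -0.02207201]), 'width': 1.003221038241222}
```

View pics/t1.png

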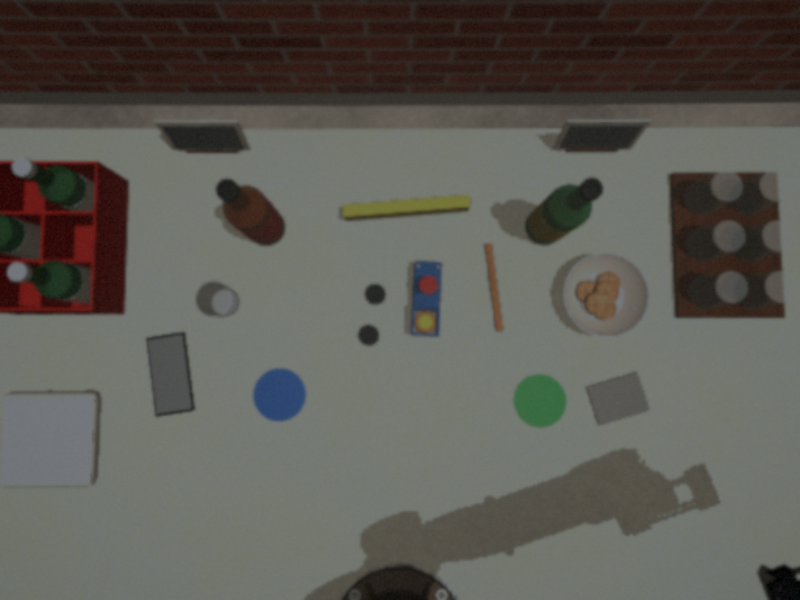

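View pics/s1.png

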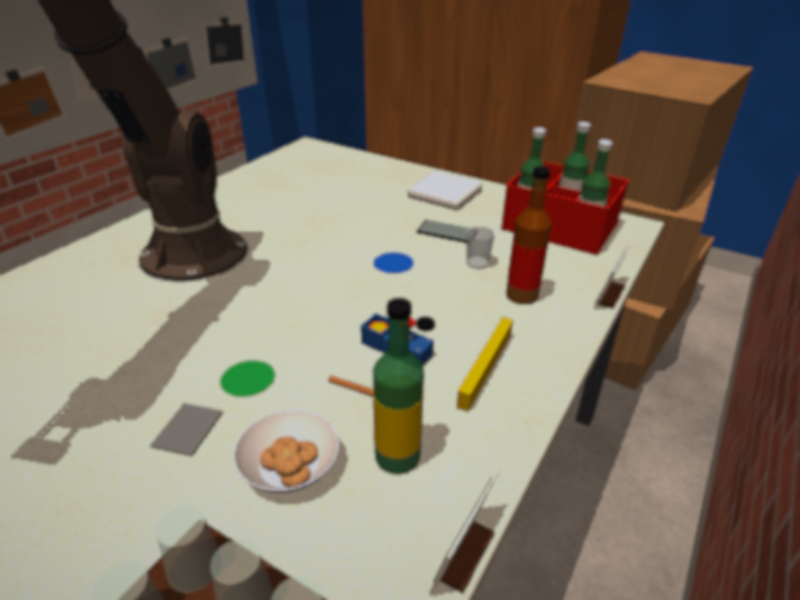

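The top view shows the red plunger at about (428,285), the token well at (426,321), the green spot at (540,400), the blue spot at (279,394), and black decoys at (375,293) and (368,335). The pencil is at (493,287). Next I'll measure these.

```bash
python3 - <<'E'
from h import *
a=np.load('t1.npy');hsv=cv2.cvtColor(a,cv2.COLOR_RGB2HSV)
S=512/800
def cen(box,lo,hi,z,n):
    x0,y0,x1,y1=[int(v*S) for v in box]
    m=cv2.inRange(hsv[y0:y1,x0:x1],lo,hi)
    ys,xs=np.nonzero(m); u=(xs.mean()+x0,ys.mean()+y0)
    print(n,len(xs),np.round(u,1),np.round(ray('top',u,z),4)); return m,x0,y0
cen((500,360,580,440),(45,80,40),(80,255,255),0,'green')
cen((240,360,320,430),(100,80,40),(130,255,255),0,'blue')
cen((405,255,450,305),(0,130,80),(8,255,255),.08,'plunger')
cen((405,305,450,340),(12,110,80),(35,255,255),.036,'tokc')
cen((475,235,510,340),(3,90,60),(20,255,255),.008,'pencil')
for b in [(360,280,388,308),(355,322,382,348)]: cen(b,(0,0,0),(180,255,70),.012,'black')
m,x0,y0=cen((400,255,450,345),(100,120,40),(130,255,255),.04,'body')
c=cv2.findNonZero(m); r=cv2.minAreaRect(c); bp=cv2.boxPoints(r)+[x0,y0]; print([np.round(ray('top',q,.042),3)[:2] for q in bp])
for q in [(489,245),(498,330),(487,245),(347,211),(468,203)]: print(q,np.round(ray('top',(q[0]*S,q[1]*S),.008),3))
R=cv2.Rodrigues(arm.observe()['ee_rot'])[0];print(R.round(3))
E
```

```text
green 851 [345.1 256. ] [ 0.424  -0.2695  0.    ]
blue 862 [178.3 252.2] [0.4364 0.224  0.    ]
plunger 76 [273.5 181.9] [ 0.6368 -0.0547  0.08  ]
tokc 132 [271.9 205.6] [ 0.5719 -0.0523  0.036 ]
pencil 205 [315.6 183.2] [ 0.6397 -0.1849  0.008 ]
black 120 [239.7 187.7] [0.6263 0.0422 0.012 ]
black 123 [235.5 214. ] [0.5482 0.0546 0.012 ]
body 228 [272.5 184.7] [ 0.6326 -0.0541  0.04  ]
[array([ 0.678, -0.032]), array([ 0.678, -0.076]), array([ 0.597, -0.076]), array([ 0.597, -0.032])]
(489, 245) [ 0.719 -0.178  0.008]
(498, 330) [ 0.556 -0.193  0.008]
(487, 245) [ 0.719 -0.174  0.008]
(347, 211) [0.786 0.095 0.008]
(468, 203) [ 0.802 -0.139  0.008]
[[ 0.942  0.335 -0.001]
 [ 0.335 -0.942  0.001]
 [-0.    -0.001 -1.   ]]
```

Request:
jog_arm --moves '[{"fingers": 1,"xyz": [30.5,-22.9,0],"angular": [0,0,0.71]},{"fingers": 1,"xyz": [30.5,-22.9,0],"angular": [0,0,0.71]},{"fingers": 1,"xyz": [30.5,-22.9,0],"angular": [0,0,0.71]},{"fingers": 1,"xyz": [30.5,-22.9,0],"angular": [0,0,0.71]},{"fingers": 1,"xyz": [30.5,-22.9,0],"angular": [0,0,0.71]},{"fingers": 1,"xyz": [30.5,-22.9,0],"angular": [0,0,0.71]},{"fingers": 1,"xyz": [58.2,-35.9,4],"angular": [0,0,0.71]},{"fingers": 1,"xyz": [58.2,-35.9,4],"angular": [0,0,0.71]},{"fingers": 1,"xyz": [58.2,-35.9,4],"angular": [0,0,0.71]},{"fingers": 1,"xyz": [58.2,-35.9,4],"angular": [0,0,0.71]},{"fingers": 1,"xyz": [58.2,-35.9,4],"angular": [0,0,0.71]},{"fingers": 1,"xyz": [58.2,-35.9,4],"angular": [0,0,0.71]}]' --grip_force 10

```text
clock: 1.6
position: [0.6392, -0.05, 0.2022]
ee_rot: [-3.088, 0.565, 0.002]
force: [-0.7, -1.1, -0.0]
width: 0.007
```

Request:
jog_arm --moves '[{"fingers": 1,"xyz": [0,0,4.5],"angular": [0,0,0]},{"fingers": 1,"xyz": [0,0,8.5],"angular": [0,0,0]},{"fingers": 1,"xyz": [0,0,8.5],"angular": [0,0,0]},{"fingers": 1,"xyz": [0,0,8.5],"angular": [0,0,0]}]'

```text
clock: 2.1
position: [0.6381, -0.0562, 0.1202]
ee_rot: [-3.088, 0.576, -0.002]
force: [0.4, -1.4, 1.4]
width: 0.011
```

```bash
python3 - <<'E'
from h import *
o=arm.observe();print(o['position'],o['force'],cv2.Rodrigues(o['ee_rot'])[0].round(3))
b=imaging.get_image('scene')
p=proj('scene',[[0.637,-0.055,.08],[0.572,-.0523,.036],o['position']-[0,0,.017]]);print(p)
x,y=p[0].astype(int)
cv2.imwrite('pics/s2.png',cv2.resize(b[y-60:y+60,x-80:x+80,::-1],(800,600),interpolation=cv2.INTER_CUBIC)); print(x-80,y-60)
E
```

```text
[ 0.638116   -0.05615478  0.12019537] [ 0.39004224 -1.35252039  1.39296095] [[ 0.933 -0.361  0.001]
 [-0.361 -0.933 -0.   ]
 [ 0.001 -0.    -1.   ]]
[[259.86279235 204.52448218]
 [241.93832687 208.84627411]
 [260.12009627 198.44511809]]
179 144
```

View pics/s2.png

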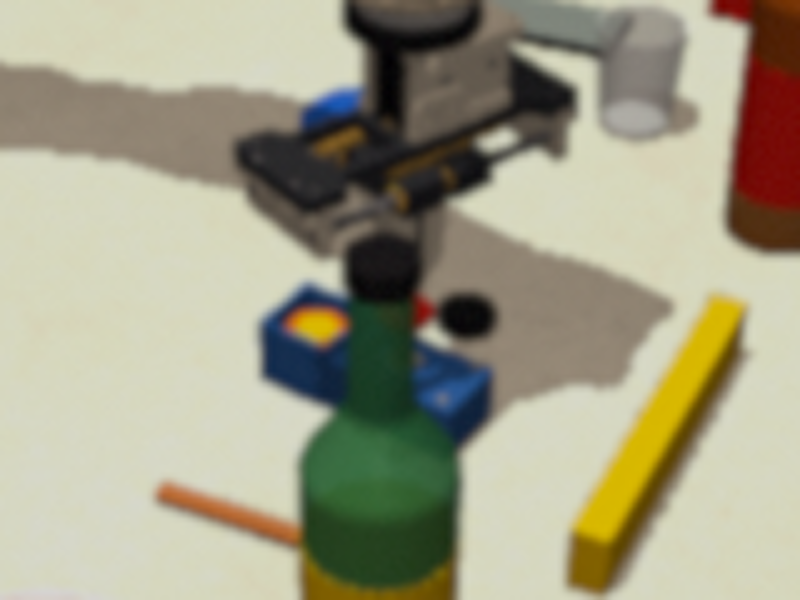

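The gripper is above the plunger, which is mostly hidden by the bottle, with a red cap edge at (425,312). It is aligned to about 2 mm, so I'm pressing now.

Request:
jog_arm --moves '[{"fingers": 1,"xyz": [0,0,1.2],"angular": [0,0,0]},{"fingers": 1,"xyz": [0,0,2.0],"angular": [0,0,0]},{"fingers": 1,"xyz": [0,0,2.6],"angular": [0,0,0]},{"fingers": 1,"xyz": [0,0,3.2],"angular": [0,0,0]},{"fingers": 1,"xyz": [0,0,3.8],"angular": [0,0,0]},{"fingers": 1,"xyz": [0,0,4.4],"angular": [0,0,0]},{"fingers": 1,"xyz": [0,0,5.0],"angular": [0,0,0]},{"fingers": 1,"xyz": [0,0,5.2],"angular": [0,0,0]},{"fingers": 1,"xyz": [0,0,5.2],"angular": [0,0,0]},{"fingers": 1,"xyz": [0,0,5.2],"angular": [0,0,0]}]'

```text
clock: 3.4
position: [0.6375, -0.0556, 0.0673]
ee_rot: [3.088, -0.575, 0.0]
force: [-2.7, -0.1, 9.1]
width: 0.006
```

Request:
jog_arm --moves '[{"fingers": 1,"xyz": [0,0,0.2],"angular": [0,0,0]},{"fingers": 1,"xyz": [0,0,0.4],"angular": [0,0,0]},{"fingers": 1,"xyz": [0,0,0.4],"angular": [0,0,0]},{"fingers": 1,"xyz": [0,0,0.4],"angular": [0,0,0]}]'

```text
clock: 3.9
position: [0.6377, -0.0557, 0.0669]
ee_rot: [3.088, -0.576, 0.003]
force: [-16.1, -0.2, 43.4]
width: 0.009
```

Hard stop reached, so the plunger is fully down. Releasing straight up.

Request:
jog_arm --moves '[{"fingers": 1,"xyz": [0,0,-0.6],"angular": [0,0,0]},{"fingers": 1,"xyz": [0,0,-1.6],"angular": [0,0,0]},{"fingers": 1,"xyz": [0,0,-2.6],"angular": [0,0,0]},{"fingers": 1,"xyz": [0,0,-3.6],"angular": [0,0,0]},{"fingers": 1,"xyz": [0,0,-5],"angular": [0,0,0]},{"fingers": 1,"xyz": [0,0,-10],"angular": [0,0,0]},{"fingers": 1,"xyz": [0,0,-12],"angular": [0,0,0]},{"fingers": 1,"xyz": [0,0,-12],"angular": [0,0,0]}]'

```text
clock: 4.9
position: [0.6386, -0.0556, 0.1848]
ee_rot: [-3.088, 0.575, -0.006]
force: [0.8, -0.1, -1.0]
width: 0.007
```

```bash
python3 - <<'E'
from h import *
o=arm.observe();print(o['position'],o['force'])
a=imaging.get_image('top');b=imaging.get_image('scene')
A=cv2.resize(a[160:280,210:370,::-1],(800,600),interpolation=cv2.INTER_CUBIC)
B=cv2.resize(b[170:250,200:300,::-1],(400,320),interpolation=cv2.INTER_CUBIC)
A[:,:]=A; C=A.copy(); C[280:,400:]=B
cv2.imwrite('pics/c3.png',C)
hsv=cv2.cvtColor(a,cv2.COLOR_RGB2HSV)
m=cv2.inRange(hsv,(8,110,80),(35,255,255)); m[:, :250]=0;m[:,300:]=0;m[:195]=0;m[290:]=0
n,l,s,c=cv2.connectedComponentsWithStats(m)
for i in range(1,n): print(s[i],c[i],ray('top',c[i],.012))
E
```

```text
[ 0.63864725 -0.05558987  0.18480256] [ 0.76440771 -0.07811573 -1.04896199]
[265 225   2   7  13] [265.53846154 227.76923077] [ 0.50756445 -0.03420816  0.012     ]
```

View pics/c3.png

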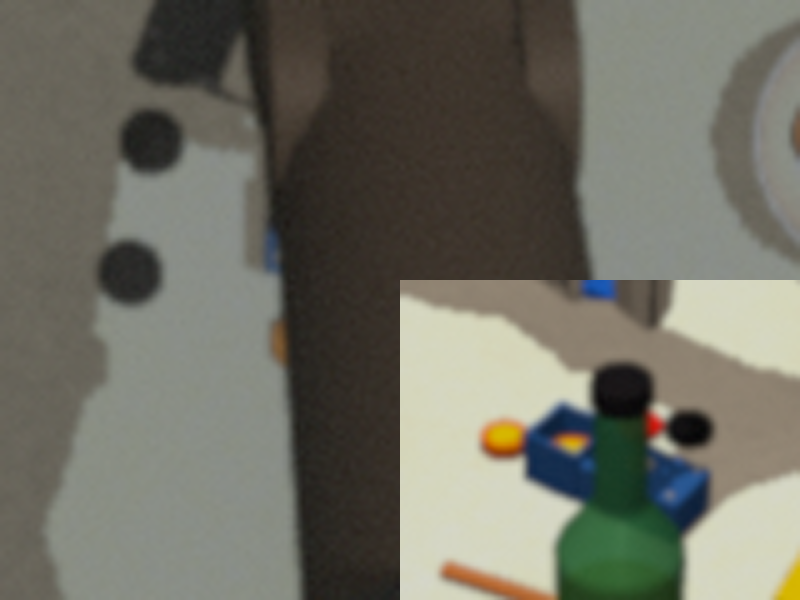

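The inset shows the token ejected in front of the outlet (inset pixel 503,438), with the stack dropped inside the well. The arm hides it from the top view, so I'll locate it with the scene camera.

```bash
cat >> h.py <<'E'
def tok(cam,guess,r=18):
    im=imaging.get_image(cam); hsv=cv2.cvtColor(im,cv2.COLOR_RGB2HSV); g=proj(cam,[guess])[0]
    m=cv2.inRange(hsv,(6,130,80),(35,255,255)); k=np.zeros_like(m); cv2.circle(k,tuple(int(v) for v in g),r,255,-1); m&=k
    n,l,s,c=cv2.connectedComponentsWithStats(m); i=1+s[1:,4].argmax()
    # model: render cylinder silhouettes centroid
    def mod(x,y):
        t=np.linspace(0,2*np.pi,40); P=np.array([[x+.02*np.cos(a),y+.02*np.sin(a),z] for z in (0,.012) for a in t])
        h=cv2.convexHull(proj(cam,P).astype(np.float32)); M=cv2.moments(h); return np.array([M['m10'],M['m01']])/M['m00'],M['m00']
    from scipy.optimize import fsolve
    xy=fsolve(lambda q:mod(*q)[0]-c[i],guess[:2]); return xy,s[i,4],mod(*xy)[1],im
E
python3 - <<'E'
from h import *
print(tok('scene',[.508,-.05,.006],14)[:3])
E
```

```text
(array([ 0.50659864, -0.04899649]), np.int32(75), 111.52312382496893)
```

Request:
jog_arm --moves '[{"fingers": -1,"xyz": [-6,2,0],"angular": [0,0,0]},{"fingers": -1,"xyz": [-12.5,4.2,0],"angular": [0,0,0]},{"fingers": -1,"xyz": [-12.5,4.2,0],"angular": [0,0,0]},{"fingers": -1,"xyz": [-12.5,4.2,4],"angular": [0,0,0]},{"fingers": -1,"xyz": [-12.5,4.2,8],"angular": [0,0,0]},{"fingers": -1,"xyz": [-12.5,4.2,8],"angular": [0,0,0]},{"fingers": -1,"xyz": [-12.5,4.2,8],"angular": [0,0,0]}]'

```text
clock: 5.92
position: [0.5066, -0.0497, 0.1034]
ee_rot: [-3.088, 0.575, -0.001]
force: [0.4, 1.1, 0.6]
width: 0.719
```

```bash
python3 - <<'E'
from h import *
o=arm.observe();print(o['position'],o['width'],o['force'],cv2.Rodrigues(o['ee_rot'])[0].round(3))
b=imaging.get_image('scene')
cv2.imwrite('pics/s4.png',cv2.resize(b[140:260,150:310,::-1],(800,600),interpolation=cv2.INTER_CUBIC))
E
```

```text
[ 0.50659751 -0.04974077  0.10336707] 0.7191223575539635 [0.4054122  1.08873616 0.57665872] [[ 0.933 -0.36   0.   ]
 [-0.36  -0.933  0.   ]
 [ 0.    -0.    -1.   ]]
```

View pics/s4.png

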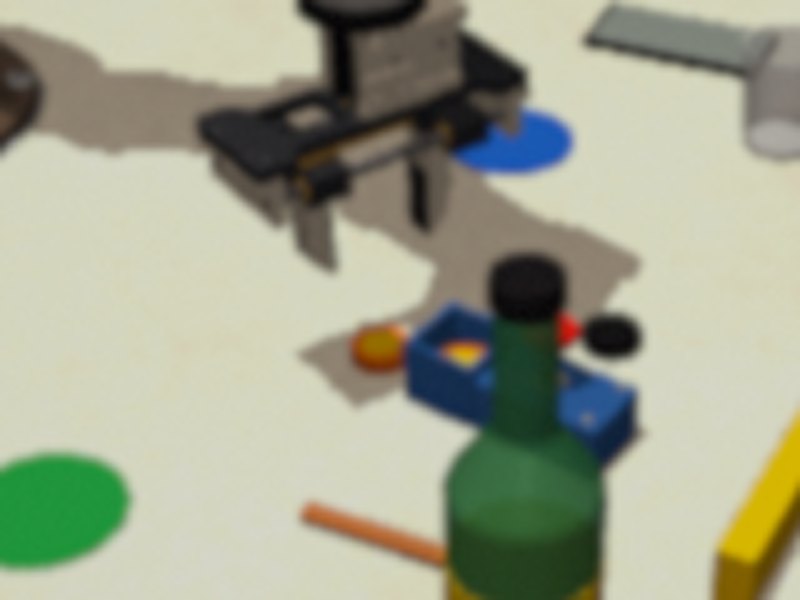

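The open fingers straddle the token's position, with the token at (380,348). I'll wait for full opening, then descend.

Request:
jog_arm --moves '[{"fingers": -1,"xyz": [0,0,0],"angular": [0,0,0]},{"fingers": -1,"xyz": [0,0,0],"angular": [0,0,0]},{"fingers": -1,"xyz": [0,0,2],"angular": [0,0,0]},{"fingers": -1,"xyz": [0,0,4],"angular": [0,0,0]},{"fingers": -1,"xyz": [0,0,6],"angular": [0,0,0]},{"fingers": -1,"xyz": [0,0,7.5],"angular": [0,0,0]},{"fingers": -1,"xyz": [0,0,8.1],"angular": [0,0,0]},{"fingers": -1,"xyz": [0,0,8.1],"angular": [0,0,0]},{"fingers": -1,"xyz": [0,0,8.1],"angular": [0,0,0]}]'

```text
clock: 7.1
position: [0.5062, -0.0498, 0.0223]
ee_rot: [-3.088, 0.575, -0.001]
force: [-0.4, 0.0, -0.3]
width: 0.998
```

```bash
python3 - <<'E'
from h import *
o=arm.observe();print(o['position'],o['width'],o['force'])
b=imaging.get_image('scene')
cv2.imwrite('pics/s5.png',cv2.resize(b[140:260,150:310,::-1],(800,600),interpolation=cv2.INTER_CUBIC))
E
```

```text
[ 0.50621674 -0.04976899  0.02227458] 0.9976922253187599 [-0.38312098  0.01733825 -0.33400529]
```

View pics/s5.png

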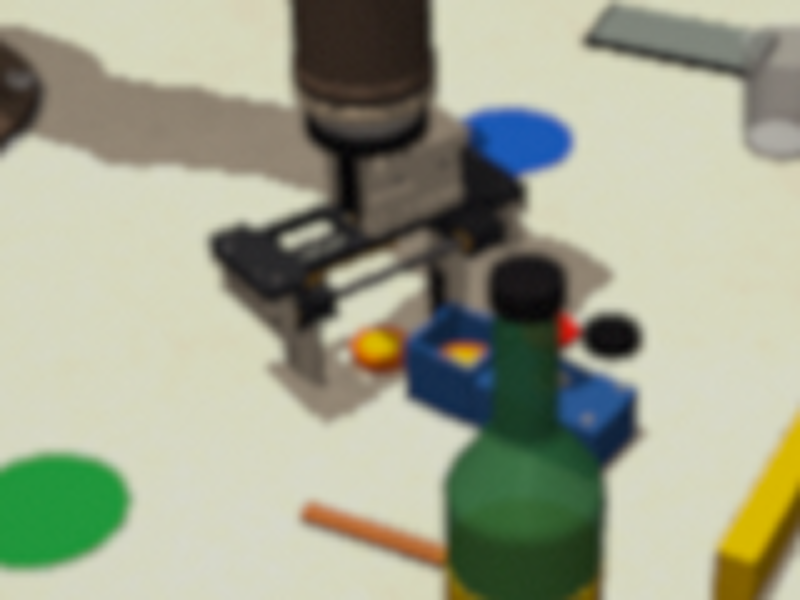

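```bash
python3 - <<'E'
from h import *
for g in (12,16):
  xy,n,mn,im=tok('scene',[.508,-.05,.006],g);print(xy,n,mn)
t=np.linspace(0,2*np.pi,60)
V=cv2.resize(im[140:260,150:310,::-1],(800,600),interpolation=cv2.INTER_CUBIC)
for z,c in((.012,(255,0,0)),(0,(255,255,0))):
  P=[[.508+.02*np.cos(a),-.05+.02*np.sin(a),z] for a in t]
  q=((proj('scene',P)-[150,140]+.5)*5).astype(int); cv2.polylines(V,[q],True,c,1)
cv2.imwrite('pics/s6.png',V[230:430,250:520].repeat(2,0).repeat(2,1))
E
```

```text
[ 0.50664197 -0.0499991 ] 81 111.69416437717155
[ 0.50681994 -0.04993253] 82 111.69867351965513
```

View pics/s6.png

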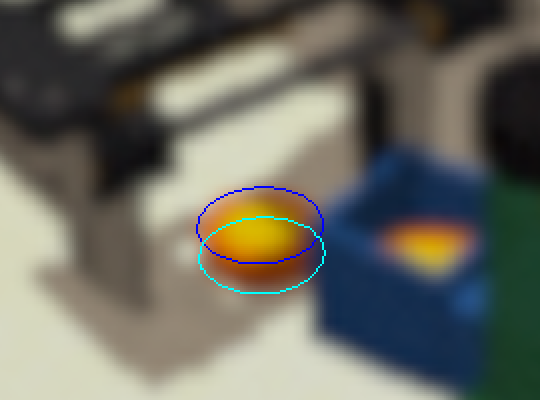

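The token overlay matches (0.507, -0.050), centred between the fingers. Now the straight push along tool y.

Request:
jog_arm --moves '[{"fingers": -1,"xyz": [0,1.2,0],"angular": [0,0,0]},{"fingers": -1,"xyz": [0,2.2,0],"angular": [0,0,0]},{"fingers": -1,"xyz": [0,3.2,0],"angular": [0,0,0]},{"fingers": -1,"xyz": [0,4.7,0],"angular": [0,0,0]},{"fingers": -1,"xyz": [0,6.2,0],"angular": [0,0,0]},{"fingers": -1,"xyz": [0.1,7.7,0],"angular": [0,0,0]},{"fingers": -1,"xyz": [0.1,9.2,0],"angular": [0,0,0]},{"fingers": -1,"xyz": [0.1,10.7,0],"angular": [0,0,0]},{"fingers": -1,"xyz": [0.1,12.2,0],"angular": [0,0,0]},{"fingers": -1,"xyz": [0.1,13.7,0],"angular": [0,0,0]},{"fingers": -1,"xyz": [0.1,14.5,0],"angular": [0,0,0]},{"fingers": -1,"xyz": [0.1,14.5,0],"angular": [0,0,0]}]'

```text
clock: 8.75
position: [0.4543, -0.186, 0.0217]
ee_rot: [3.088, -0.577, -0.0]
force: [0.5, -0.6, -0.6]
width: 1.001
```

```bash
python3 - <<'E'
from h import *
o=arm.observe();print(o['position'],o['force'],o['width'])
R=cv2.Rodrigues(o['ee_rot'])[0]
g=o['position']-.026*R[:,1]; g[2]=.006
xy,n,mn,im=tok('scene',g,16);print(g,xy,n,mn)
e=np.array([.424,-.2695])-xy; print('rem tool',R[:2,:2].T@e, 'tok in tool',R[:2,:2].T@(xy-o['position'][:2]))
cv2.imwrite('pics/s7.png',cv2.resize(im[150:270,130:290,::-1],(800,600),interpolation=cv2.INTER_CUBIC))
E
```

```text
[ 0.45427001 -0.18602845  0.02173012] [ 0.45303467 -0.58376623 -0.62847055] 1.0012372798645832
[ 0.4636579  -0.16178247  0.006     ] [ 0.46494908 -0.16290812] 101 128.635894339066
rem tool [0.00030085 0.11418654] tok in tool [ 0.00161052 -0.0254165 ]
```

View pics/s7.png

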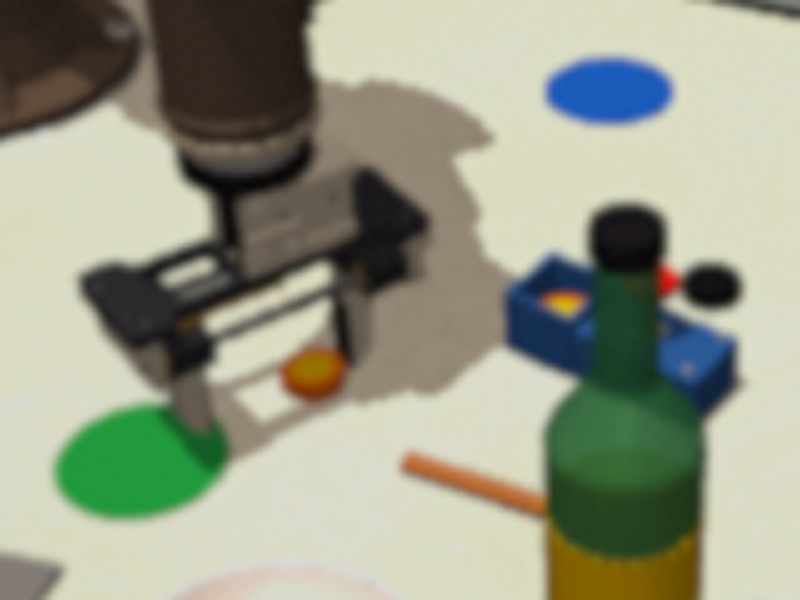

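The token (315,372) is against the trailing finger and on course. The scraper lies near the leading finger's end position, so I'll stop about 1 cm short of the spot's centre, still well inside. Then I'll back off slightly before lifting.

Request:
jog_arm --moves '[{"fingers": -1,"xyz": [0,1.2,0],"angular": [0,0,0]},{"fingers": -1,"xyz": [0,2.7,0],"angular": [0,0,0]},{"fingers": -1,"xyz": [0,4.2,0],"angular": [0,0,0]},{"fingers": -1,"xyz": [0,5.7,0],"angular": [0,0,0]},{"fingers": -1,"xyz": [0,7.2,0],"angular": [0,0,0]},{"fingers": -1,"xyz": [0,8.7,0],"angular": [0,0,0]},{"fingers": -1,"xyz": [0,9.8,0],"angular": [0,0,0]},{"fingers": -1,"xyz": [0,10.5,0],"angular": [0,0,0]},{"fingers": -1,"xyz": [0,10.5,0],"angular": [0,0,0]},{"fingers": -1,"xyz": [0,10.5,0],"angular": [0,0,0]},{"fingers": -1,"xyz": [0,9.5,0],"angular": [0,0,0]},{"fingers": -1,"xyz": [0,8.5,0],"angular": [0,0,0]}]'

```text
clock: 10.3
position: [0.4244, -0.2635, 0.0217]
ee_rot: [-3.088, 0.574, -0.0]
force: [-0.5, 1.3, 0.7]
width: 1.001
```

```bash
python3 - <<'E'
from h import *
o=arm.observe();print(o['position'],o['force'],o['width'])
xy,n,mn,im=tok('scene',[.428,-.26,.006],18);print(xy,n,mn)
E
```

```text
[ 0.42440197 -0.26347378  0.02174675] [-0.49167801  1.32287876  0.66766496] 1.0009816389872115
[ 0.42541104 -0.26149886] 147 147.16981437953655
```

Request:
jog_arm --moves '[{"fingers": -1,"xyz": [0,0,-3],"angular": [0,0,0]},{"fingers": -1,"xyz": [0,0,-8],"angular": [0,0,0]},{"fingers": -1,"xyz": [0,0,-14],"angular": [0,0,0]},{"fingers": -1,"xyz": [0,0,-20],"angular": [0,0,0]},{"fingers": -1,"xyz": [0,0,-20],"angular": [0,0,0]},{"fingers": -1,"xyz": [-6,33,-20],"angular": [0,0,0]},{"fingers": -1,"xyz": [-6,33,-20],"angular": [0,0,0]},{"fingers": -1,"xyz": [-6,33,-20],"angular": [0,0,0]},{"fingers": -1,"xyz": [-6,33,-20],"angular": [0,0,0]},{"fingers": -1,"xyz": [-6,33,-20],"angular": [0,0,0]},{"fingers": -1,"xyz": [-6,33,-20],"angular": [0,0,0]},{"fingers": -1,"xyz": [-6,33,-20],"angular": [0,0,0]}]'

```text
clock: 11.85
position: [0.248, -0.5515, 0.2205]
ee_rot: [-3.087, 0.579, 0.002]
force: [0.3, 0.3, -0.1]
width: 0.999
```

```bash
python3 - <<'E'
from h import *
o=arm.observe();print(o['clock'],o['position'])
print(tok('top',[.425,-.262,.006],14)[:3])
im=imaging.get_image('top')
cv2.imwrite('pics/t8.png',cv2.resize(im[100:310,90:430,::-1],(800,494),interpolation=cv2.INTER_CUBIC))
E
```

```text
11.85 [ 0.24796743 -0.55145096  0.22054379]
(array([ 0.42621025, -0.26132874]), np.int32(122), 160.17347161332145)
```

View pics/t8.png

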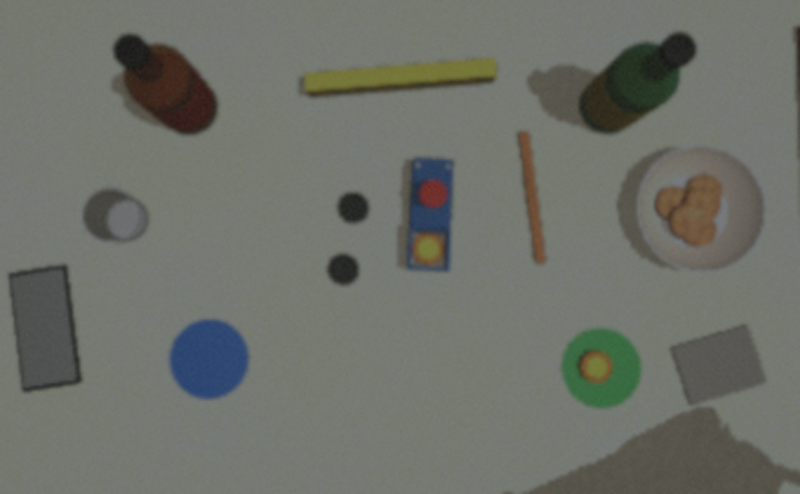

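The token (596,367) lies wholly inside the green spot. The plunger is up, the stack is still in the well, and nothing else has moved.

```bash
python3 -c "
from cell import job
print(job.sign_off())"
```

```text
the job is handed in; nothing more can be done
None
```

I pressed the plunger once to its hard stop and let it spring back, which ejected one token. I then pushed that token along the table between the open fingertips onto the green spot, without gripping or lifting it.

- **Token position:** the last checks from both cameras put it about 8 mm from the spot's centre, where up to 30 mm would still be wholly on. I stopped short on purpose to keep the finger clear of the scraper.
- **Other things:** in the last picture the plunger is up, tokens are in the well and nothing else looks moved. I couldn't count the two remaining tokens, as only the top one is visible. The job was handed in at about 12 s on the robot's clock.
- **Press force:** at the plunger's hard stop the wrist briefly read about 43 N up plus 16 N sideways. That was at the fingertips, not the arm or gripper body, and well under the 120 N wrist limit.

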